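# Seat the crank in the swing clamp and wind its jaw shut

## Robot

A 6-joint arm with a two-finger parallel gripper is mounted at the origin on the work surface. World frame = base frame: x ahead of the robot, y to its left, z up, the work surface at z = 0. Lengths are in mm, angles in rad, forces in N, time in s.
With the tool pointing down it reaches from about 350 to 875 mm from the base axis. Payload 4.2 kg.
Tool frame: the origin (TCP) lies at the very end of the fingers, on their centre line; the grasp point (between the pads) lies arm.grip_point_offset behind it (arm.grip_point_offset is the distance from the TCP to the grasp point, in mm); z points along the fingers, y is the line along which they close (so a half turn about z gives the same grasp; the last joint's range is limited). The gripper opens to 85 mm and grips with 20 to 120 N. Pads are 22 mm wide; open, the fingers measure 114 mm over their backs; the gripper's body (76 mm by 85 mm) begins 54 mm behind the grasp point. The pads swing forward as they close: fully open they stand 13 mm farther back than shut.
Start: joints at [1.387, 0.385, 0.008, 0, -1.194, -0.259], TCP at [267.761, 564.715, 231.312] pointing down, gripper open.
Joint ranges: [-3.14, 3.14], [-1.21, 2.06], [-1.07, 1.41], [-3.16, 2.05], [-2.99, -0.16], [-3.1, 3.1]. Speed limits (rad/s): [2.79, 2.79, 3.14, 3.14, 3.14, 3.14].

## Interface

Orientations are given as a unit quaternion [x, y, z, w].
In Python, from bench import arm, cams, ticket gives the robot as it stands.
- The arm moves only by the tool servo_tool, never from a script. Its argument "commands" is a list that holds one entry, the list of rows, each a list of 7 numbers: the closure in counts, from 0 (fully open) to 255 (shut), then the shift along the tool's x, y, z in m, then the turn, a rotation vector about the tool's x, y, z in degrees. In form: [[[grip, x, y, z, ax, ay, az], ...]]. A call has 1 to 10 rows; each row shifts and turns the commanded pose from where the row before left it, along the tool's axes as they then stand; what a row does not reach is not made up. A row lasts 1/12 s, in which the tool goes at most 41.7 mm and 7.16 degrees, less where a joint would pass 70% of its speed; a pose out of reach is approached as far as the arm can. A call with a gripper value outside its range is refused whole. The fingers move at their own pace and stop on an object; the grip force is fixed at half the most. Time passes only in rows, so rows that do not move let the fingers close. It gives the time, the measured TCP pose, the force, the opening and the grip force at its end, in the units of the state.
- arm.read_state(): the state, without advancing time (a new reading comes with each control period).
- cams.get_image(name): name is "side" or "top" or "wrist"; returns a dict with "frame" (384x512x3 uint8, blue, green, red), "K" (3x3 intrinsics, pixels), "T" (4x4, takes a point from camera to world coordinates). Camera axes: x right, y up, looking along -z (the intrinsics and any distortion apply to the point x, -y, -z); pixel columns grow to the right and rows downward; lengths in mm; the calibration is good to about 2 mm. A picture is of the moment at which its call begins. There is no depth.
- ticket.job_done(): hands the job in; it is judged then, once.
The state is a dict: "clock": time; "joints": joint angles; "joint_vel": joint speeds; "joint_efforts": joint torques, N m; "position": TCP position; "ee_rot": TCP orientation; "contact_force": force on the tool from outside, world axes, zero at the start; "wrist_torque": the same for the moment, N m; "gripper_width": finger opening in mm; "grasp_force": force on a finger pad.
Only numpy, scipy, OpenCV 4.12 (cv2) and the standard library are available. Lean on these libraries where they do the work, as an engineer would, in place of code of your own. Each camera call takes 0.05 s, during which the arm holds its last target. There are 200 camera calls.

## Task

Take the crank with the orange knob out of its wooden stand and set it into the bore of the grey swing clamp; the hex inside is hidden, so press only lightly (never push the sprung hex in by more than about 8 mm, some 12 N) and turn the crank back and forth until it drops in and its collar sits flush on the clamp. Then wind the crank clockwise until the red jaw bears on the black window frame profile, let go, and leave the crank seated. Move the jaw only by the crank, and leave everything else where it is.

Things in the scene. Friction and masses are not known exactly. Their poses are not given: they have to be found in the camera images.
- crank: Loose steel crank, 0.3 to 0.5 kg, upright in one of the stand's two holes. Origin: on the shaft's axis at the underside of its collar (disc, 42 mm diameter, 8 mm thick; rests on the stand, later on the clamp). z up. A flat arm (14 mm wide, z=37 to 47 mm) runs along +x from the hub to an upright orange knob at x=92 mm.
- crank_hub (a point): Grip point in the crank's dark hub block, on the shaft's axis, 32 mm above the collar's underside; axes as the crank's. The block is 34 mm along x, 24 mm across y (flat faces, good to grip across y) and reaches from 8 to 48 mm above the collar's underside.
- crank_knob (a point): Middle of the crank's orange knob (upright cylinder, 22 mm diameter, from 45 to 99 mm above the collar's underside); this point is 75 mm above it and 92 mm along +x from the shaft's axis.
- crank_foot (a point): Lower end of the crank's shaft, 40 mm below the collar's underside. The upper 18 mm of the shaft are round, 25.4 mm diameter (as wide as the hex over its corners), the lower 22 mm a hex 22 mm across flats (two opposite corners lie on the crank's x axis), the last 1.5 mm of it tapered to 19 mm across flats.
- stand: Fixed wooden block, 75 x 210 x 50 mm, origin under its centre; two through holes of 29 mm diameter at y=-60 and y=+60 mm. The crank stands in one (its arm within about 35 degrees of the table's +x), a blue T-handled key (bystander, 54 mm tall above the stand) in the other.
- clamp: Fixed grey swing clamp, origin under its centre on the table: base plate 150 x 130 mm, square head 96 x 96 mm, its top at 70 mm with the bore in the middle. A black frame corner 40 mm tall is fixed beside it: one profile along the clamp's x from 60 to 225 mm (y=-51 to -11 mm), another along -y from its far end to y=-136 mm.
- bore_mouth (a point): Centre of the bore's mouth on the head's top; axes as the clamp's. Bore 28 mm diameter, 3 mm chamfer, with a soft rubber wiper inside that offers no resistance. 20 mm down starts the hidden hex socket, angle different each time. Seated, the crank's origin coincides with this point; on an unaligned socket it stands about 19 mm higher.
- drive (a joint): How far the hidden sprung hex socket (23 mm across flats, 22 mm deep) is pressed down, m: 0 at rest, travel 20 mm; pressing takes about 4 N plus 1 N per mm. It springs up over the crank's hex when the angles match (play about 5 degrees either way).
- jaw (a joint): Angle of the red jaw, rad, growing clockwise seen from above; stays where it is left. Starts open, 0.2 to 0.7. At 1.75 it points along the clamp's +x and bears on the profile (hard stop). The socket turns it one to one, needing about 0.3 N m (3.5 N at the knob), through a clutch that slips above 1.2 N m.
- jaw_tip (a point): Tip of the red jaw (an arm 18 mm wide, 14 mm thick, its top 38 mm above the table), 108 mm from the bore's axis and 31 mm above the table.
- tee_key: Blue T-handled key in the other hole of the stand; origin on its axis on the stand's top; handle 90 mm along x, 36 to 54 mm above the stand. Bystander, not to be moved.
- screwdriver: Screwdriver with orange handle lying on the table, about 200 mm long. Bystander, not to be moved.
- tape_measure: Yellow tape measure, 68 x 66 x 36 mm, origin under its centre. Bystander, not to be moved.
- spray: Blue spray bottle, 64 mm diameter, 170 mm tall, origin under its centre. Bystander, not to be moved.
- towel_roll: White paper roll, upright, 110 mm diameter, 200 mm tall, origin under its centre. Bystander, not to be moved.
- drill: Yellow and black cordless drill lying on its side, about 195 x 210 x 60 mm. Bystander, not to be moved.
- calculator: Black calculator, 130 x 85 x 15 mm, origin under its centre. Bystander, not to be moved.
- corner_key: Aluminium corner bracket, legs 60 mm, 16 mm tall, origin at its corner. Bystander, not to be moved.
There are look-alikes about, which are no part of the job. Of the things shaped like the crank, the steel one is meant.

How it is judged (in metres and radians):
On the way:
1. the crank is seated fully home on the hex, its collar flush on the clamp, with the jaw still open (horizontal distance between crank and bore_mouth below 0.005 m and z of crank in the frame of bore_mouth between -0.004 and 0.004 m and angle between crank's own z axis and vertical below 0.1 rad and value of joint drive below 0.003 m and value of joint jaw below 1.1 rad), for 0.2 s.
At the end, for the whole second after the job is handed in: The crank stands seated in the bore (origin within 5 mm sideways and 4 mm in height of the bore's mouth, upright within 0.1 rad), the hex socket is up (pressed less than 3 mm), the red jaw is closed on the profile (joint above 1.66 rad), and the crank is released and at rest (horizontal distance between crank and bore_mouth below 0.005 m and z of crank in the frame of bore_mouth between -0.004 and 0.004 m and angle between crank's own z axis and vertical below 0.1 rad and value of joint drive below 0.003 m and value of joint jaw above 1.66 rad and linear speed of crank below 0.02 m/s); the robot touches nothing.
It fails at once if the sprung hex socket is pressed in by more than 9 mm (over 13 N) (value of joint drive above 0.009 m).
It fails at once if the robot itself touches the red jaw (contact force between any of the fingers, the arm and jaw above 0.5 N).
It fails at once if a bystander is moved by more than 30 mm (distance of any of tee_key, screwdriver, tape_measure, spray, towel_roll, drill, calculator, corner_key from where it was at the start of the episode above 0.03 m).
It also fails if it takes over 59 s, if anything falls off the work surface, if the arm or the gripper's body presses on something with over 40 N, if the wrist force passes 120 N, or if a joint passes its speed limit or range.

## Working session

There is one attempt and no reset: what is moved stays moved. The work goes in short steps, Python scripts to look and compute and a tool call to move; the robot and the scene stay as the last step left them, time stands still between calls to the robot, and variables do not carry over. Pictures are saved under pics/ and viewed, at most 10 in all, crops included, and the job is handed in when it is done.

Besides the shell and the picture viewer there is one more tool, called by a JSON object that holds its "fn" and its "kwargs". servo_tool: Moves the arm, as the interface text tells. Its arguments: {"type":"object","properties":{"commands":{"type":"array","items":{"type":"array","items":{"type":"array","items":{"type":"number"}}}}},"required":["commands"]}

```bash
mkdir -p pics; ls; cat > h.py <<'E'
import numpy as np, cv2
from bench import arm, cams, ticket
def get(n,save=None):
    d=cams.get_image(n)
    f=np.array(d["frame"],np.uint8)
    if save: cv2.imwrite("pics/"+save,f)
    return f,np.array(d["K"],float),np.array(d["T"],float)
def ray(K,T,u,v):
    d=np.linalg.inv(K)@[u,v,1]; d=T[:3,:3]@(d*[1,-1,-1]); return T[:3,3],d
def plane(K,T,u,v,z):
    o,d=ray(K,T,u,v); return o+d*(z-o[2])/d[2]
def proj(K,T,p):
    c=np.linalg.inv(T)@np.append(p,1.); q=K@(c[:3]*[1,-1,-1]); return q[:2]/q[2]
E
python3 - <<'E'
from h import *
ims=[]
for n in("top","side"):
    f,K,T=get(n,n+"0.png"); np.savez(n+"0.npz",f=f,K=K,T=T); print(n,K.tolist(),T.round(3).tolist())
s=arm.read_state(); print(s, arm.grip_point_offset)
E
```

```text
pics
top [[398.1554756009257, 0.0, 267.0487575965435], [0.0, 398.1554756009257, 189.76662646017812], [0.0, 0.0, 1.0]] [[0.009, 0.986, -0.164, 321.045], [-1.0, 0.01, 0.004, 37.289], [0.005, 0.164, 0.987, 1349.345], [0.0, 0.0, 0.0, 1.0]]
side [[392.99399737464876, 0.0, 257.3336834287758], [0.0, 392.99399737464876, 195.5865910514655], [0.0, 0.0, 1.0]] [[0.967, 0.109, -0.231, 241.875], [-0.255, 0.458, -0.852, -1014.22], [0.013, 0.882, 0.47, 698.72], [0.0, 0.0, 0.0, 1.0]]
{'clock': 0.1, 'joints': array([ 1.38658690e+00,  3.85505943e-01,  6.77663568e-03, -4.18848672e-04,
       -1.19397394e+00, -2.58629063e-01]), 'joint_vel': array([ 0.00078545, -0.00074586,  0.00314747,  0.00209081,  0.00094909,
        0.00160982]), 'joint_efforts': array([-7.34411497e-04, -3.93317699e+01,  1.88929206e+01,  4.19798747e+00,
       -2.57910353e-03,  4.41594580e-06]), 'position': array([267.56818407, 564.27141705, 230.32302142]), 'ee_rot': array([ 9.75569316e-01, -2.19689697e-01, -1.59052571e-04,  9.60043192e-04]), 'contact_force': array([-0.47192793,  0.25019183,  0.63636464]), 'wrist_torque': array([-0.00030533,  0.0318692 , -0.04771407]), 'grasp_force': 0.0, 'gripper_width': 85.60665789546076} 18.700000000000003
```

View pics/top0.png

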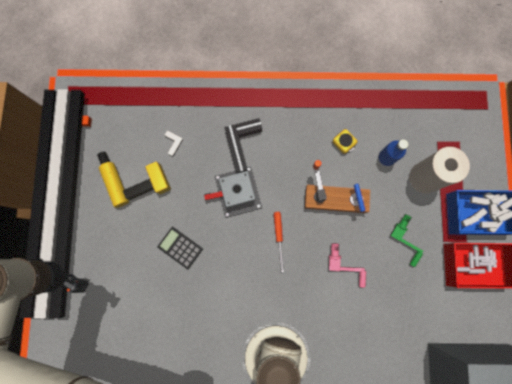

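View pics/side0.png

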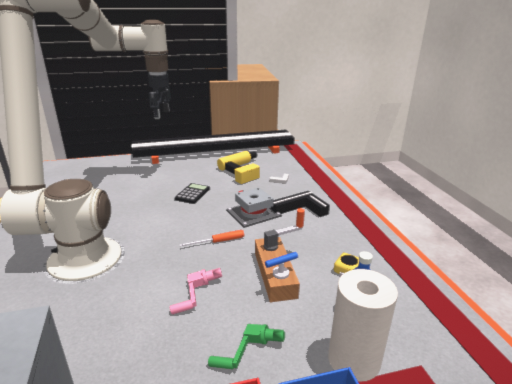

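The top view shows the steel crank with its orange knob at (318,164) and hub at (320,195) in the stand. The clamp is at (238,189), with the jaw at (212,197) pointing +y. There are three crank-like things: pink (345,268), green (407,240) and the steel one. Only the steel one fits, because it stands in the stand and has an orange knob. I'll confirm with an enlarged crop.

```bash
python3 - <<'E'
from h import *
d=np.load("top0.npz"); f,K,T=d["f"],d["K"],d["T"]
s=np.load("side0.npz"); g,Ks,Ts=s["f"],s["K"],s["T"]
c=cv2.resize(f[110:220,190:390],(800,440),interpolation=cv2.INTER_CUBIC); cv2.imwrite("pics/crop0.png",c)
def blob(f,lo,hi,box):
    h=cv2.cvtColor(f,cv2.COLOR_BGR2HSV); m=cv2.inRange(h,np.array(lo),np.array(hi)); k=np.zeros_like(m); x0,y0,x1,y1=box;k[y0:y1,x0:x1]=m[y0:y1,x0:x1]
    cn=max(cv2.findContours(k,0,1)[0],key=cv2.contourArea); return k,cn
_,kc=blob(f,(3,150,100),(14,255,255),(305,150,330,180)); M=cv2.moments(kc); kn=[M['m10']/M['m00'],M['m01']/M['m00']]
print("knob top px",kn,"z149,z125",plane(K,T,*kn,149),plane(K,T,*kn,125), cv2.boundingRect(kc))
_,kc=blob(g,(3,150,100),(14,255,255),(290,200,312,232)); print("side knob",cv2.boundingRect(kc),[plane(Ks,Ts,cv2.boundingRect(kc)[0]+cv2.boundingRect(kc)[2]/2,cv2.boundingRect(kc)[1]+2,145)])
_,sc=blob(f,(5,80,60),(20,255,230),(300,178,375,220)); r=cv2.minAreaRect(sc);print("stand",r,[plane(K,T,*p,50)[:2].round() for p in cv2.boxPoints(r)])
h=cv2.cvtColor(f,cv2.COLOR_BGR2GRAY); cir=f[150:220,205:270]; 
_,rc=blob(f,(0,150,80),(5,255,255),(200,185,225,205)); print("jaw",cv2.boundingRect(rc),plane(K,T,*np.mean(rc[:,0],0),38))
print("bore px guess",plane(K,T,237,188,70),"hub px",plane(K,T,320,196,98))
E
```

```text
knob top px [317.26388888888886, 163.68055555555554] z149,z125 [ 603.47900456 -121.7218964   149.        ] [ 609.12606867 -124.90119645  125.        ] (315, 161, 6, 7)
side knob (297, 208, 7, 19) [array([ 609.89256694, -123.15106133,  145.        ])]
stand ((332.4181823730469, 198.12155151367188), (55.16913604736328, 24.31085777282715), 4.899092674255371) [array([477., -89.]), array([558., -97.]), array([ 544., -279.]), array([ 464., -270.])]
jaw (205, 192, 17, 8) [518.06803653 211.35994104  38.        ]
bore px guess [538.04539966 130.40217246  70.        ] hub px [ 510.23564318 -136.00769503   98.        ]
```

View pics/crop0.png

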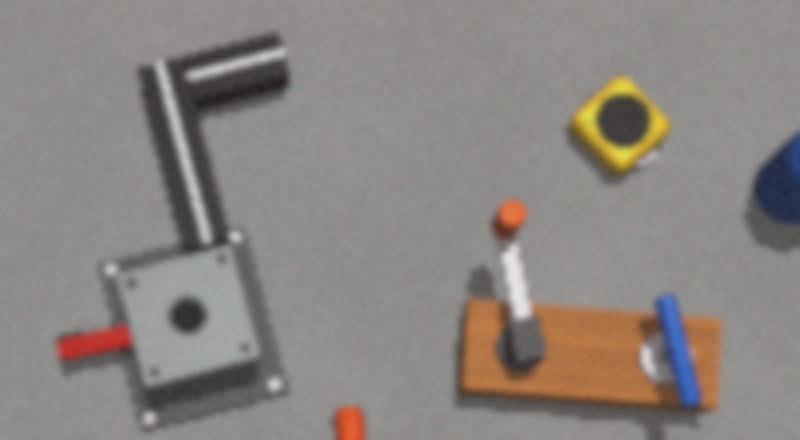

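The crop confirms it: orange knob (510,217), steel arm, and dark hub (525,342) in the stand's left hole. The clamp bore is at crop (188,315), which is about pixel (237,188.8). The hub is near (513,-138), with the arm at about 10° yaw. I'm moving above it.

{"fn": "servo_tool", "kwargs": {"commands": [[[0, 0.026, 0.0264, 0, 0, 0, 0], [0, 0.026, 0.0264, 0, 0, 0, 0], [0, 0.026, 0.0264, 0, 0, 0, 0], [0, 0.026, 0.0264, 0, 0, 0, 0], [0, 0.026, 0.0264, 0, 0, 0, 0], [0, 0.026, 0.0264, 0, 0, 0, 0], [0, 0.026, 0.0264, 0, 0, 0, 0], [0, 0.026, 0.0264, 0, 0, 0, 0], [0, 0.026, 0.0264, 0, 0, 0, 0], [0, 0.026, 0.0264, 0, 0, 0, 0]]]}}

```text
clock: 0.93
position: [389.4, 212.8, 231.1]
ee_rot: [0.976, -0.219, -0.0, 0.0]
contact_force: [-0.1, 0.3, 0.2]
gripper_width: 85.8
grasp_force: 0.0
```

{"fn": "servo_tool", "kwargs": {"commands": [[[0, 0.026, 0.0264, 0, 0, 0, 0], [0, 0.026, 0.0264, 0, 0, 0, 0], [0, 0.026, 0.0264, 0, 0, 0, 0], [0, 0.026, 0.0264, 0, 0, 0, 0], [0, 0.026, 0.0264, 0, 0, 0, 0], [0, 0.026, 0.0264, 0, 0, 0, 0], [0, 0.026, 0.0264, 0, 0, 0, 0], [0, 0.026, 0.0264, 0, 0, 0, 0], [0, 0.026, 0.0264, 0, 0, 0, 0], [0, 0.026, 0.0264, 0, 0, 0, 0]]]}}

```text
clock: 1.77
position: [511.4, -137.1, 231.0]
ee_rot: [0.976, -0.22, -0.0, -0.0]
contact_force: [0.5, -0.1, -0.2]
gripper_width: 85.6
grasp_force: 0.0
```

{"fn": "servo_tool", "kwargs": {"commands": [[[0, 0, 0, 0, 0, 0, -7], [0, 0, 0, 0, 0, 0, -7], [0, 0, 0, 0, 0, 0, -7], [0, 0, 0, 0, 0, 0, -7], [0, 0, 0, 0, 0, 0, -7], [0, 0, 0, 0, 0, 0, 0]]]}}

```text
clock: 2.27
position: [511.1, -135.2, 230.8]
ee_rot: [0.996, 0.085, -0.001, -0.0]
contact_force: [0.7, -0.6, -0.0]
gripper_width: 85.2
grasp_force: 0.0
```

```bash
cat >> h.py <<'E'
from scipy.spatial.transform import Rotation as R
def tool():
    s=arm.read_state(); return s,np.array(s["position"]),R.from_quat(s["ee_rot"])
def yaw(r): x=r.as_matrix()[:,0]; return np.degrees(np.arctan2(x[1],x[0]))
def go(p,y=None):
    s,c,r=tool(); print("t",round(s["clock"],2),"tool shift mm",r.inv().apply(np.array(p)-c).round(1),"yaw",round(yaw(r),2),"az",None if y is None else round(yaw(r)-y,2),"z axis",r.as_matrix()[:,2].round(4))
E
python3 - <<'E'
from h import *
f,K,T=get("wrist","w1.png"); np.savez("w1.npz",f=f,K=K,T=T)
s,c,r=tool(); print(c,s["joints"].round(3)); go((513,-138,82),10)
print("cam in tool",r.inv().apply(T[:3,3]-c), (r.inv().as_matrix()@T[:3,:3]).round(2))
print([proj(K,T,p).round() for p in [(513,-138,98),(605,-122,149)]])
E
```

```text
[ 511.09744242 -135.17863419  230.92222651] [ 0.048  0.222 -0.227 -0.    -1.123  1.688]
t 2.32 tool shift mm [  1.5   3.1 148.9] yaw 9.48 az -0.52 z axis [-9.e-04  1.e-04 -1.e+00]
cam in tool [  64.91108101   -0.29168639 -142.374423  ] [[ 0.01  0.97  0.26]
 [ 1.   -0.   -0.  ]
 [-0.    0.26 -0.97]]
[array([260., 177.]), array([261.,  67.])]
```

View pics/w1.png

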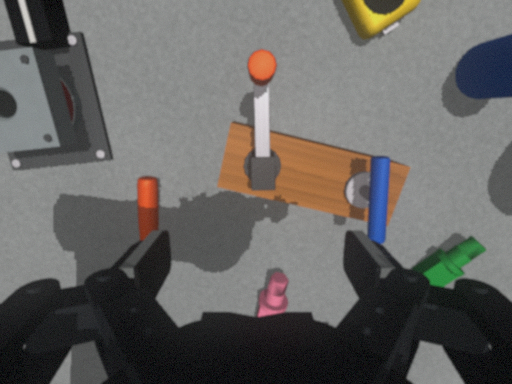

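The wrist view shows the knob top at (262,66), the hub block at about (262,173), and the arm running straight up the image. I'll refine the numbers from this view.

```bash
python3 - <<'E'
from h import *
d=np.load("w1.npz"); f,K,T=d["f"],d["K"],d["T"]
hsv=cv2.cvtColor(f,cv2.COLOR_BGR2HSV)
m=cv2.inRange(hsv,np.array((3,150,100)),np.array((15,255,255))); m[:, :240]=0;m[:,290:]=0;m[100:]=0
cn=max(cv2.findContours(m,0,1)[0],key=cv2.contourArea); (u,v),rad=cv2.minEnclosingCircle(cn); print("knob",u,v,rad,plane(K,T,u,v,149), cv2.boundingRect(cn))
g=cv2.cvtColor(f,cv2.COLOR_BGR2GRAY); print(g[150:200:2,256:270].mean(1).round().tolist()); print(g[180:188,240:286].mean(0).round().tolist())
a=cv2.inRange(hsv,np.array((0,0,150)),np.array((179,40,255))); a[:85]=0;a[156:]=0;a[:,:245]=0;a[:,280:]=0
ys,xs=np.nonzero(a); 
for r in (95,125,150): q=xs[ys==r]; print("arm",r,q.min(),q.max(),plane(K,T,q.mean(),r,97))
for p in((250,190),(275,190),(262.5,190),(262.5,158)): print(p,plane(K,T,*p,98).round(1))
E
```

```text
knob 261.2054748535156 64.97260284423828 15.134267807006836 [ 606.48097159 -122.18382396  149.        ] (248, 50, 28, 31)
[195.0, 194.0, 194.0, 160.0, 96.0, 95.0, 93.0, 93.0, 93.0, 90.0, 92.0, 89.0, 89.0, 90.0, 89.0, 88.0, 88.0, 88.0, 88.0, 87.0, 107.0, 126.0, 129.0, 125.0, 104.0]
[125.0, 125.0, 125.0, 123.0, 124.0, 123.0, 119.0, 106.0, 90.0, 81.0, 79.0, 78.0, 83.0, 88.0, 90.0, 88.0, 88.0, 87.0, 88.0, 89.0, 89.0, 88.0, 89.0, 89.0, 89.0, 87.0, 88.0, 88.0, 88.0, 88.0, 88.0, 88.0, 88.0, 86.0, 88.0, 100.0, 116.0, 121.0, 124.0, 123.0, 124.0, 124.0, 124.0, 124.0, 124.0, 124.0]
arm 95 261 269 [ 589.1936818  -129.56166595   97.        ]
arm 125 255 276 [ 562.43346395 -132.3496153    97.        ]
arm 150 256 269 [ 539.253494   -136.10830511   97.        ]
(250, 190) [ 498.2 -130.8   98. ]
(275, 190) [ 502.4 -155.2   98. ]
(262.5, 190) [ 500.3 -143.    98. ]
(262.5, 158) [ 531.8 -137.4   98. ]
```

```bash
python3 - <<'E'
from h import *
go((516.5,-140.5,64),11.5)
E
```

```text
t 2.32 tool shift mm [  4.6   6.2 166.9] yaw 9.48 az -2.02 z axis [-9.e-04  1.e-04 -1.e+00]
```

{"fn": "servo_tool", "kwargs": {"commands": [[[0, 0.0046, 0.0062, 0, 0, 0, 0], [0, 0, 0, 0.02, 0, 0, -2], [0, 0, 0, 0.03, 0, 0, 0], [0, 0, 0, 0.03, 0, 0, 0], [0, 0, 0, 0.03, 0, 0, 0], [0, 0, 0, 0.025, 0, 0, 0], [0, 0, 0, 0.02, 0, 0, 0], [0, 0, 0, 0.012, 0, 0, 0], [0, 0, 0, 0, 0, 0, 0]]]}}

```text
clock: 3.07
position: [515.2, -140.7, 61.2]
ee_rot: [0.995, 0.1, -0.003, -0.0]
contact_force: [0.2, 0.1, -0.6]
gripper_width: 85.2
grasp_force: 0.0
```

{"fn": "servo_tool", "kwargs": {"commands": [[[255, 0, 0, 0, 0, 0, 0], [255, 0, 0, 0, 0, 0, 0], [255, 0, 0, 0, 0, 0, 0], [255, 0, 0, 0, 0, 0, 0], [255, 0, 0, 0, 0, 0, 0], [255, 0, 0, 0, 0, 0, 0], [255, 0, 0, 0, 0, 0, 0], [255, 0, 0, 0, 0, 0, 0]]]}}

```text
clock: 3.73
position: [517.5, -140.5, 65.3]
ee_rot: [0.995, 0.101, 0.001, 0.0]
contact_force: [-1.2, 0.9, 5.1]
gripper_width: 23.4
grasp_force: 60.0
```

{"fn": "servo_tool", "kwargs": {"commands": [[[255, 0, 0, -0.005, 0, 0, 0], [255, 0, 0, -0.01, 0, 0, 0], [255, 0, 0, -0.015, 0, 0, 0], [255, 0, 0, -0.02, 0, 0, 0], [255, 0, 0, -0.02, 0, 0, 0], [255, 0, 0, -0.02, 0, 0, 0], [255, 0, 0, -0.02, 0, 0, 0], [255, 0, 0, 0, 0, 0, 0], [255, 0, 0, 0, 0, 0, 0]]]}}

```text
clock: 4.48
position: [516.8, -140.3, 174.6]
ee_rot: [0.995, 0.101, 0.001, -0.0]
contact_force: [0.5, 0.8, -5.1]
gripper_width: 23.3
grasp_force: 59.5
```

```bash
python3 - <<'E'
from h import *
f,K,T=get("wrist"); np.savez("w2.npz",f=f,K=K,T=T)
s,c,r=tool(); print(c,s["contact_force"],s["wrist_torque"]); go((538,130,175))
hsv=cv2.cvtColor(f,cv2.COLOR_BGR2HSV); m=cv2.inRange(hsv,np.array((3,150,100)),np.array((15,255,255)))
cn=max(cv2.findContours(m,0,1)[0],key=cv2.contourArea);print(cv2.minEnclosingCircle(cn))
(u,v),_=cv2.minEnclosingCircle(cn); p=plane(K,T,u,v,c[2]-15.3+99); print(p,r.inv().apply(p-c))
# crank upright? clamp geometry from top0
d=np.load("top0.npz"); f,K,T=d["f"],d["K"],d["T"]
g=cv2.cvtColor(f,cv2.COLOR_BGR2GRAY)[150:225,205:270]
m=((g<75)*255).astype(np.uint8)
for cn in cv2.findContours(m,0,1)[0]:
    M=cv2.moments(cn)
    if M['m00']>15: u,v=M['m10']/M['m00']+205,M['m01']/M['m00']+150; print(M['m00'],u,v,plane(K,T,u,v,70).round(1))
E
```

```text
[ 515.76794941 -140.25569791  173.25080918] [-0.42998015 -0.51036904 -4.37284293] [0.01928887 0.10163909 0.01759655]
t 4.53 tool shift mm [  76.  -260.3   -1.5] yaw 11.58 az None z axis [-0.0021  0.001  -1.    ]
((334.4045715332031, 204.88168334960938), 43.454933166503906)
[ 563.95294252 -148.1287701   256.95080918] [ 45.46646136  17.26988414 -83.80943157]
102.5 240.0569105691057 206.16747967479674 [478.6 119.2  70. ]
29.0 236.5689655172414 188.44252873563218 [536.6 131.8  70. ]
24.5 242.36054421768708 159.51700680272108 [633.5 114.8  70. ]
49.0 234.843537414966 161.26530612244898 [627.3 139.5  70. ]
```

{"fn": "servo_tool", "kwargs": {"commands": [[[255, 0.005, -0.015, 0, 0, 0, 0], [255, 0.01, -0.0285, 0, 0, 0, 0], [255, 0.01, -0.0285, 0, 0, 0, 0], [255, 0.01, -0.0285, 0, 0, 0, 0], [255, 0.01, -0.0285, 0, 0, 0, 0], [255, 0.0085, -0.028, 0, 0, 0, 0], [255, 0.005, -0.015, 0, 0, 0, 0], [255, 0, 0, 0, 0, 0, 0], [255, 0, 0, 0, 0, 0, 0], [255, 0, 0, 0, 0, 0, 0]]]}}

```text
clock: 5.37
position: [538.4, 39.1, 172.7]
ee_rot: [0.995, 0.101, -0.002, 0.0]
contact_force: [-0.7, -0.4, -3.6]
gripper_width: 23.2
grasp_force: 59.7
```

```bash
python3 - <<'E'
from h import *
f,K,T=get("wrist","w3.png"); np.savez("w3.npz",f=f,K=K,T=T)
s,c,r=tool(); print(c,yaw(r)); print(proj(K,T,(537,131,70)), proj(K,T,c+r.apply([92,0,-83.7])), T[:3,3])
np.savez("w3s.npz",c=c,q=r.as_quat())
E
```

```text
[538.66462154  38.82980712 173.10265387] 11.570562528030324
[152.08607642 166.72234058] [259.4403338  -54.20508493] [602.56578231  52.42408204 314.95887671]
```

View pics/w3.png

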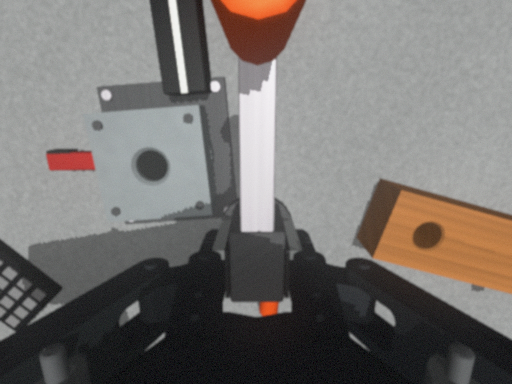

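The wrist view shows the bore at (152,165), the jaw at (70,160), and the crank held straight, with its arm at columns 238–275 and its hub at (257,267). I'll fit the bore and check the hub offset in the tool.

```bash
python3 - <<'E'
from h import *
d=np.load("w3.npz"); f,K,T=d["f"],d["K"],d["T"]; e=np.load("w3s.npz"); c=e["c"]; r=R.from_quat(e["q"])
g=cv2.cvtColor(f,cv2.COLOR_BGR2GRAY)
for lo in (70,100):
    m=((g<lo)*255).astype(np.uint8); k=np.zeros_like(m); k[135:195,120:185]=m[135:195,120:185]
    cn=max(cv2.findContours(k,0,1)[0],key=cv2.contourArea); (u,v),(a,b),t=cv2.fitEllipse(cn); print(lo,u,v,a,b,plane(K,T,u,v,70).round(1))
row=g[240:290:10,215:300]; 
for i,rr in enumerate(row): print(240+10*i, np.nonzero(abs(np.diff(rr.astype(int)))>12)[0]+215)
col=g[225:310,245:252].mean(1); print((np.nonzero(abs(np.diff(col))>10)[0]+225).tolist())
for z in (32.7,):
  for p in((229,300),(285,300),(257,234)): print(r.inv().apply(plane(K,T,*p,c[2]+z)-c).round(1))
  for p in((238,200),(275,200),(240,70),(275,70)): print("arm",r.inv().apply(plane(K,T,*p,c[2]+z-1)-c).round(1))
E
```

```text
70 152.001220703125 164.93939208984375 24.46010398864746 28.689794540405273 [538.5 131.2  70. ]
100 151.43679809570312 165.0263214111328 28.699522018432617 31.981422424316406 [538.4 131.7  70. ]
240 [215 269 284 287]
250 [223 224 283 289]
260 [221]
270 [229]
280 []
[230, 231, 232, 233, 300, 301, 302]
[-15.9 -12.5 -32.7]
[-15.9  12.2 -32.7]
[ 15.6  -0.2 -32.7]
arm [ 29.9  -7.9 -31.8]
arm [ 29.9   7.  -31.8]
arm [ 78.6  -6.4 -31.9]
arm [ 78.6   6.1 -31.9]
```

{"fn": "servo_tool", "kwargs": {"commands": [[[255, 0.003, -0.0148, 0, 0, 0, 0], [255, 0.005, -0.026, 0, 0, 0, 0], [255, 0.005, -0.025, 0, 0, 0, 0], [255, 0.0034, -0.017, 0, 0, 0, 0], [255, 0.002, -0.008, 0, 0, 0, 0], [255, 0, 0, 0.01, 0, 0, 0], [255, 0, 0, 0.015, 0, 0, 0], [255, 0, 0, 0.015, 0, 0, 0], [255, 0, 0, 0.005, 0, 0, 0], [255, 0, 0, 0, 0, 0, 0]]]}}

```text
clock: 6.25
position: [537.9, 130.4, 127.1]
ee_rot: [0.995, 0.1, -0.002, 0.001]
contact_force: [0.3, -0.2, -3.9]
gripper_width: 22.9
grasp_force: 59.9
```

{"fn": "servo_tool", "kwargs": {"commands": [[[255, 0, 0, 0, 0, 0, 0], [255, 0, 0, 0, 0, 0, 0], [255, 0, 0, 0, 0, 0, 0]]]}}

```text
clock: 6.5
position: [540.0, 132.3, 130.3]
ee_rot: [0.995, 0.101, 0.001, -0.0]
contact_force: [0.3, -1.1, -5.0]
gripper_width: 23.1
grasp_force: 59.9
```

```bash
python3 - <<'E'
from h import *
s,c,r=tool(); print(c,s["joints"].round(2),s["contact_force"]); go((538.5,131.4,115))
E
```

```text
[539.95040569 132.33671679 130.25772073] [ 0.53  0.36 -0.3   0.   -0.9   1.24] [ 0.25507499 -1.09289991 -4.95431585]
t 6.5 tool shift mm [-1.6  0.6 15.3] yaw 11.61 az None z axis [ 1.8e-03  7.0e-04 -1.0e+00]
```

```bash
python3 - <<'E'
from h import *
p=np.array([267.761,564.715,231.312]); r=R.from_quat([.9757,-.2191,0,0]); print(yaw(r))
def m(x,y,z,az=0):
    global p,r
    p=p+r.apply([x,y,z]); r=r*R.from_rotvec([0,0,az],degrees=True)
m(520,528,0);m(0,0,0,-35);m(4.6,6.2,0);m(0,0,20,-2);m(0,0,147);print(p,yaw(r));m(0,0,-110);print(p);m(58.5,-172,0) ;print(p);m(18.4,-90.8,45);print(p,yaw(r))
E
```

```text
-25.312414820500234
[ 517.66509693 -140.25715119   64.312     ] 11.68758517949977
[ 517.66509693 -140.25715119  174.312     ]
[540.10928103  40.02737006 174.312     ]
[539.73396855 132.67217099 129.312     ] 11.68758517949977
```

{"fn": "servo_tool", "kwargs": {"commands": [[[255, 0, 0, 0.002, 0, 0, 0], [255, 0, 0, 0.003, 0, 0, 0], [255, 0, 0, 0.003, 0, 0, 0], [255, 0, 0, 0.002, 0, 0, 0], [255, 0, 0, 0, 0, 0, 0]]]}}

```text
clock: 6.92
position: [538.8, 132.3, 118.6]
ee_rot: [0.995, 0.101, -0.001, 0.0]
contact_force: [-0.2, 0.3, -3.4]
gripper_width: 23.2
grasp_force: 59.9
```

{"fn": "servo_tool", "kwargs": {"commands": [[[255, 0, 0, 0.002, 0, 0, 0], [255, 0, 0, 0.002, 0, 0, 0], [255, 0, 0, 0.002, 0, 0, 0], [255, 0, 0, 0.002, 0, 0, 0], [255, 0, 0, 0.002, 0, 0, 0], [255, 0, 0, 0, 0, 0, 0], [255, 0, 0, 0, 0, 0, 0]]]}}

```text
clock: 7.5
position: [539.3, 132.4, 109.2]
ee_rot: [0.995, 0.101, -0.0, 0.0]
contact_force: [0.2, 0.6, -3.6]
gripper_width: 23.3
grasp_force: 59.9
```

{"fn": "servo_tool", "kwargs": {"commands": [[[255, 0, 0, 0.002, 0, 0, 0], [255, 0, 0, 0.002, 0, 0, 0], [255, 0, 0, 0.001, 0, 0, 0], [255, 0, 0, 0, 0, 0, 0], [255, 0, 0, 0, 0, 0, 0]]]}}

```text
clock: 7.92
position: [539.3, 132.4, 104.4]
ee_rot: [0.995, 0.101, -0.0, -0.0]
contact_force: [-0.7, -0.4, -3.1]
gripper_width: 23.2
grasp_force: 60.2
```

{"fn": "servo_tool", "kwargs": {"commands": [[[255, 0, 0, 0.001, 0, 0, 0], [255, 0, 0, 0.001, 0, 0, 0], [255, 0, 0, 0.001, 0, 0, 0], [255, 0, 0, 0, 0, 0, 0], [255, 0, 0, 0, 0, 0, 0]]]}}

```text
clock: 8.33
position: [539.3, 132.5, 101.7]
ee_rot: [0.995, 0.101, 0.0, -0.0]
contact_force: [-3.0, 0.7, 2.8]
gripper_width: 23.0
grasp_force: 60.9
```

{"fn": "servo_tool", "kwargs": {"commands": [[[255, 0, 0, 0, 0, 0, -3], [255, 0, 0, 0, 0, 0, -3], [255, 0, 0, 0, 0, 0, -3], [255, 0, 0, 0, 0, 0, -3], [255, 0, 0, 0, 0, 0, -3], [255, 0, 0, 0, 0, 0, 0]]]}}

```text
clock: 8.83
position: [538.4, 132.6, 100.2]
ee_rot: [0.973, 0.23, -0.001, -0.0]
contact_force: [-2.3, 2.3, -4.5]
gripper_width: 23.4
grasp_force: 60.0
```

{"fn": "servo_tool", "kwargs": {"commands": [[[255, 0, 0, 0, 0, 0, -3], [255, 0, 0, 0, 0, 0, -3], [255, 0, 0, 0, 0, 0, -3], [255, 0, 0, 0, 0, 0, -3], [255, 0, 0, 0, 0, 0, 0]]]}}

```text
clock: 9.25
position: [538.4, 132.6, 100.2]
ee_rot: [0.944, 0.33, -0.001, -0.001]
contact_force: [-2.2, 3.3, -4.8]
gripper_width: 23.4
grasp_force: 59.7
```

{"fn": "servo_tool", "kwargs": {"commands": [[[255, 0, 0, 0.001, 0, 0, 0], [255, 0, 0, 0.001, 0, 0, 0], [255, 0, 0, 0.002, 0, 0, 0], [255, 0, 0, 0.002, 0, 0, 0], [255, 0, 0, 0, 0, 0, 0]]]}}

```text
clock: 9.67
position: [538.7, 132.6, 95.8]
ee_rot: [0.944, 0.33, -0.001, -0.0]
contact_force: [-6.2, 4.0, 4.9]
gripper_width: 23.3
grasp_force: 61.1
```

```bash
python3 - <<'E'
from h import *
s,c,r=tool(); print(c,yaw(r),s["contact_force"],s["wrist_torque"])
E
```

```text
[538.673667   132.64324191  95.77837213] 38.49813631106631 [-6.19620368  4.02890968  4.91139617] [ 1.27971162  2.14539731 -0.19532382]
```

{"fn": "servo_tool", "kwargs": {"commands": [[[255, 0, 0, -0.002, 0, 0, 0], [255, -0.0005, -0.001, 0, 0, 0, 0], [255, 0, 0, 0, 0, 0, 0], [255, 0, 0, 0, 0, 0, 0]]]}}

```text
clock: 10.0
position: [538.3, 132.9, 97.9]
ee_rot: [0.944, 0.33, 0.0, 0.0]
contact_force: [-3.6, 2.5, 1.9]
gripper_width: 23.2
grasp_force: 60.8
```

```bash
python3 - <<'E'
from h import *
s,c,r=tool(); print(c,yaw(r),s["contact_force"],s["wrist_torque"])
E
```

```text
[538.34250193 132.86921761  97.86686459] 38.57217319359651 [-3.58867929  2.49719865  1.94071893] [ 0.58192356  1.38634127 -0.17058922]
```

{"fn": "servo_tool", "kwargs": {"commands": [[[255, -0.0003, -0.001, 0, 0, 0, 0], [255, 0, 0, 0, 0, 0, 4], [255, 0, 0, 0, 0, 0, 4], [255, 0, 0, 0, 0, 0, 4], [255, 0, 0, 0, 0, 0, 0]]]}}

```text
clock: 10.42
position: [538.0, 133.2, 96.7]
ee_rot: [0.973, 0.23, 0.0, 0.0]
contact_force: [0.0, -0.1, -4.1]
gripper_width: 23.3
grasp_force: 60.0
```

{"fn": "servo_tool", "kwargs": {"commands": [[[255, 0, 0, 0, 0, 0, 4], [255, 0, 0, 0, 0, 0, 4], [255, 0, 0, 0, 0, 0, 4], [255, 0, 0, 0, 0, 0, 0]]]}}

```text
clock: 10.75
position: [537.8, 133.0, 96.7]
ee_rot: [0.992, 0.128, 0.0, 0.0]
contact_force: [0.2, -1.0, -5.5]
gripper_width: 23.3
grasp_force: 59.9
```

```bash
python3 - <<'E'
from h import *
s,c,r=tool(); print(c,yaw(r),s["contact_force"],s["wrist_torque"])
E
```

```text
[537.81663505 133.03121693  96.7495789 ] 14.687070650155862 [ 0.22357722 -1.00472538 -5.52585531] [-0.50716018 -0.27951358  0.0401044 ]
```

{"fn": "servo_tool", "kwargs": {"commands": [[[255, 0, 0, 0.001, 0, 0, 0], [255, 0, 0, 0.001, 0, 0, 0], [255, 0, 0, 0.001, 0, 0, 0], [255, 0, 0, 0, 0, 0, 0]]]}}

```text
clock: 11.08
position: [537.9, 133.2, 94.8]
ee_rot: [0.992, 0.128, 0.0, 0.0]
contact_force: [0.3, -2.9, 2.0]
gripper_width: 23.1
grasp_force: 60.8
```

{"fn": "servo_tool", "kwargs": {"commands": [[[255, 0, 0, 0.001, 0, 0, 0], [255, 0, 0, 0.001, 0, 0, 0], [255, 0, 0, 0, 0, 0, 0], [255, 0, 0, 0, 0, 0, 0]]]}}

```text
clock: 11.42
position: [537.8, 133.3, 92.8]
ee_rot: [0.992, 0.128, 0.0, 0.0]
contact_force: [-0.1, -4.7, 3.7]
gripper_width: 23.4
grasp_force: 61.0
```

```bash
python3 - <<'E'
from h import *
s,c,r=tool(); print(c,yaw(r),s["contact_force"],s["wrist_torque"])
E
```

```text
[537.84205573 133.28782184  92.78877362] 14.65612438562242 [-0.10479564 -4.68799266  3.66050548] [-1.45951963 -0.07627817  0.11748413]
```

{"fn": "servo_tool", "kwargs": {"commands": [[[255, -0.0002, 0.0008, -0.001, 0, 0, 0], [255, 0, 0, 0, 0, 0, 4], [255, 0, 0, 0, 0, 0, 4], [255, 0, 0, 0, 0, 0, -4], [255, 0, 0, 0, 0, 0, -4], [255, 0, 0, 0, 0, 0, 0]]]}}

```text
clock: 11.92
position: [537.4, 133.2, 92.5]
ee_rot: [0.992, 0.128, 0.0, -0.001]
contact_force: [1.4, -2.3, -2.4]
gripper_width: 23.6
grasp_force: 60.2
```

```bash
python3 - <<'E'
from h import *
s,c,r=tool(); print(c,yaw(r),s["contact_force"],s["wrist_torque"])
E
```

```text
[537.38110824 133.18645863  92.47711616] 14.659423341691328 [ 1.39644673 -2.26073394 -2.42745914] [-0.39352092 -0.48610111  0.00057265]
```

{"fn": "servo_tool", "kwargs": {"commands": [[[255, 0.0002, 0.0006, 0, 0, 0, 0], [255, 0, 0, 0.001, 0, 0, 4], [255, 0, 0, 0.001, 0, 0, 4], [255, 0, 0, 0, 0, 0, -4], [255, 0, 0, 0.001, 0, 0, -4], [255, 0, 0, 0, 0, 0, 4], [255, 0, 0, 0, 0, 0, 4], [255, 0, 0, 0, 0, 0, -4], [255, 0, 0, 0, 0, 0, -4], [255, 0, 0, 0, 0, 0, 0]]]}}

```text
clock: 12.75
position: [537.4, 132.6, 89.5]
ee_rot: [0.992, 0.127, -0.0, -0.0]
contact_force: [0.5, 0.2, -3.8]
gripper_width: 23.5
grasp_force: 60.0
```

```bash
python3 - <<'E'
from h import *
s,c,r=tool(); print(c,yaw(r),s["contact_force"],s["wrist_torque"])
E
```

```text
[537.40280789 132.57204743  89.50556983] 14.582335899485884 [ 0.52253404  0.18609607 -3.84511231] [ 0.14323952 -0.30786185 -0.00587925]
```

Force is free again at 89.5 mm, so the hex is engaged. I'll continue the same way; flush should be near TCP z 84–85.

{"fn": "servo_tool", "kwargs": {"commands": [[[255, 0, 0, 0.001, 0, 0, 4], [255, 0, 0, 0.001, 0, 0, 4], [255, 0, 0, 0, 0, 0, -4], [255, 0, 0, 0.001, 0, 0, -4], [255, 0, 0, 0, 0, 0, 4], [255, 0, 0, 0, 0, 0, 4], [255, 0, 0, 0, 0, 0, -4], [255, 0, 0, 0, 0, 0, -4], [255, 0, 0, 0, 0, 0, 0]]]}}

```text
clock: 13.5
position: [537.5, 132.5, 86.7]
ee_rot: [0.992, 0.126, -0.0, -0.0]
contact_force: [1.2, 0.4, -4.6]
gripper_width: 23.6
grasp_force: 60.0
```

```bash
python3 - <<'E'
from h import *
s,c,r=tool(); print(c,yaw(r),s["contact_force"],s["wrist_torque"])
E
```

```text
[537.45915097 132.50390235  86.71548133] 14.521623316109299 [ 1.15580304  0.43041957 -4.61903623] [ 0.22418956 -0.2042454  -0.08195248]
```

{"fn": "servo_tool", "kwargs": {"commands": [[[255, 0, 0, 0.001, 0, 0, 4], [255, 0, 0, 0.001, 0, 0, 4], [255, 0, 0, 0, 0, 0, -4], [255, 0, 0, 0, 0, 0, -4], [255, 0, 0, 0, 0, 0, 0]]]}}

```text
clock: 13.92
position: [537.8, 132.5, 85.4]
ee_rot: [0.992, 0.126, 0.0, -0.0]
contact_force: [0.3, 0.9, -2.0]
gripper_width: 23.4
grasp_force: 60.4
```

```bash
python3 - <<'E'
from h import *
s,c,r=tool(); print(c,yaw(r),s["contact_force"],s["wrist_torque"])
E
```

```text
[537.76631986 132.4584705   85.41510286] 14.494400637489344 [ 0.3203953   0.92291835 -2.00237533] [0.24958248 0.09240389 0.05431929]
```

{"fn": "servo_tool", "kwargs": {"commands": [[[255, 0, 0, 0.001, 0, 0, 0], [255, 0, 0, 0, 0, 0, 2], [255, 0, 0, 0, 0, 0, -2], [255, 0, 0, 0, 0, 0, 0]]]}}

```text
clock: 14.25
position: [538.2, 132.4, 85.4]
ee_rot: [0.992, 0.126, 0.001, -0.0]
contact_force: [-2.2, 0.8, 4.3]
gripper_width: 23.3
grasp_force: 61.3
```

```bash
python3 - <<'E'
from h import *
s,c,r=tool(); print(c,yaw(r),s["contact_force"],s["wrist_torque"])
get("side","s4.png")
f,K,T=get("side"); 
u,v=proj(K,T,(539,132,80)).astype(int); cv2.imwrite("pics/s4c.png",cv2.resize(f[v-55:v+45,u-65:u+65],(780,600),interpolation=cv2.INTER_CUBIC))
E
```

```text
[538.15688926 132.39140273  85.38143435] 14.497533156755688 [-2.15141537  0.75147946  4.32116174] [ 0.12934878  0.59423546 -0.01293027]
```

View pics/s4c.png

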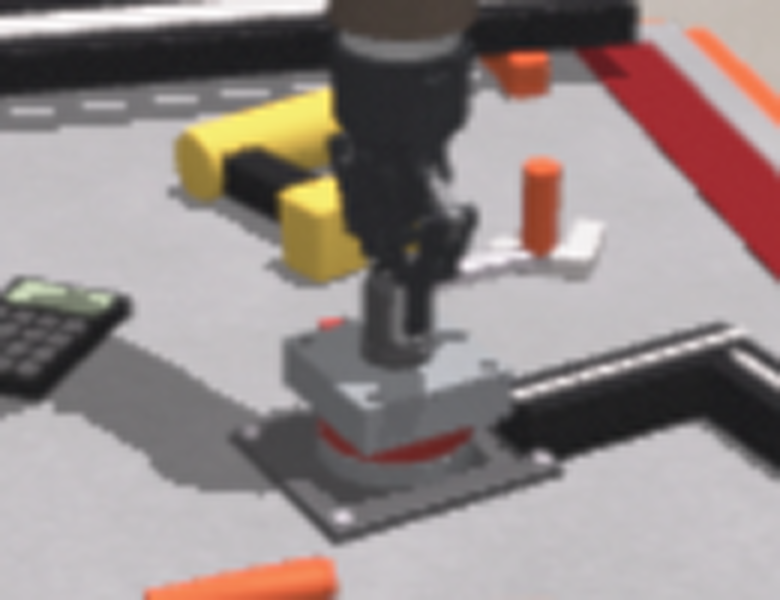

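The crop shows the collar flush on the head at (398,345) with the jaw still open on the far side at (330,322). I'll relieve the push and wind clockwise.

{"fn": "servo_tool", "kwargs": {"commands": [[[255, 0, 0, -0.0006, 0, 0, 0], [255, 0, 0, 0, 0, 0, 2], [255, 0, 0, 0, 0, 0, -2], [255, 0, 0, 0, 0, 0, 0], [255, 0, 0, 0, 0, 0, 5], [255, 0, 0, 0, 0, 0, 5], [255, 0, 0, 0, 0, 0, 5], [255, 0, 0, 0, 0, 0, 5], [255, 0, 0, 0, 0, 0, 5], [255, 0, 0, 0, 0, 0, 5]]]}}

```text
clock: 15.18
position: [538.1, 132.6, 85.4]
ee_rot: [0.991, -0.136, 0.0, -0.0]
contact_force: [-2.5, 3.0, 4.1]
gripper_width: 23.6
grasp_force: 61.2
```

```bash
python3 - <<'E'
from h import *
s,c,r=tool(); print(c,yaw(r),s["contact_force"],s["wrist_torque"],s["joints"].round(2))
f,K,T=get("top","t5.png"); h=cv2.cvtColor(f,cv2.COLOR_BGR2HSV); m=cv2.inRange(h,np.array((0,150,80)),np.array((5,255,255)))
u,v=proj(K,T,(539,132,38)).astype(int); k=m[v-45:v+45,u-45:u+45]; n,l,st,ce=cv2.connectedComponentsWithStats(k)
for i in range(1,n):
  if st[i,4]>8: p=plane(K,T,ce[i,0]+u-45,ce[i,1]+v-45,38); print(st[i],p.round(),np.degrees(np.arctan2(p[1]-132.5,p[0]-539)).round())
E
```

```text
[538.07144862 132.63761871  85.37910023] -15.609333542468661 [-2.46295922  3.02711863  4.14311664] [0.44520754 0.65066543 0.37835895] [ 0.53  0.42 -0.36  0.   -0.8   0.76]
```

{"fn": "servo_tool", "kwargs": {"commands": [[[255, 0, 0, -0.0004, 0, 0, 5], [255, 0, 0, 0, 0, 0, 5], [255, 0, 0, 0, 0, 0, 5], [255, 0, 0, 0, 0, 0, 5], [255, 0, 0, 0, 0, 0, 5], [255, 0, 0, 0, 0, 0, 5], [255, 0, 0, 0, 0, 0, 0]]]}}

```text
clock: 15.82
position: [537.8, 132.4, 85.4]
ee_rot: [0.922, -0.386, -0.0, -0.0]
contact_force: [-1.3, 2.4, 3.6]
gripper_width: 23.4
grasp_force: 61.1
```

```bash
python3 - <<'E'
from h import *
s,c,r=tool(); print(c,yaw(r),s["contact_force"],s["wrist_torque"],s["joints"].round(2))
E
```

```text
[537.79188751 132.44167773  85.38073337] -45.45103602135728 [-1.30474501  2.37745142  3.55347518] [ 0.53613551  0.56864167 -0.04329332] [ 0.53  0.42 -0.36 -0.   -0.8   0.24]
```

{"fn": "servo_tool", "kwargs": {"commands": [[[255, 0, 0, 0, 0, 0, 5], [255, 0, 0, 0, 0, 0, 5], [255, 0, 0, 0, 0, 0, 5], [255, 0, 0, 0, 0, 0, 5], [255, 0, 0, 0, 0, 0, 0]]]}}

```text
clock: 16.23
position: [537.7, 132.4, 85.4]
ee_rot: [0.842, -0.54, -0.0, -0.0]
contact_force: [-2.8, 1.4, 3.9]
gripper_width: 23.6
grasp_force: 61.2
```

```bash
python3 - <<'E'
from h import *
s,c,r=tool(); print(c,yaw(r),s["contact_force"],s["wrist_torque"],s["joints"].round(2))
E
```

```text
[537.72589037 132.36816132  85.39299595] -65.35387066517092 [-2.76654982  1.43518233  3.8837095 ] [ 0.6136769   0.68570241 -0.10098298] [ 0.53  0.42 -0.36 -0.   -0.8  -0.1 ]
```

{"fn": "servo_tool", "kwargs": {"commands": [[[255, 0, 0, 0, 0, 0, 5], [255, 0, 0, 0, 0, 0, 5]]]}}

```text
clock: 16.4
position: [537.8, 132.3, 85.4]
ee_rot: [0.792, -0.611, 0.0, -0.0]
contact_force: [-1.9, 2.9, 4.4]
gripper_width: 22.9
grasp_force: 61.1
```

```bash
python3 - <<'E'
from h import *
s,c,r=tool(); print(c,yaw(r),s["contact_force"],s["wrist_torque"],s["joints"].round(2))
f,K,T=get("side"); 
u,v=proj(K,T,(539,132,60)).astype(int); cv2.imwrite("pics/s5.png",cv2.resize(f[v-50:v+50,u-65:u+65],(780,600),interpolation=cv2.INTER_CUBIC))
E
```

```text
[537.79986168 132.33108067  85.37397256] -75.29865885249556 [-1.92481229  2.8841437   4.36450784] [0.71225523 0.72636205 0.41246076] [ 0.53  0.42 -0.36 -0.   -0.8  -0.28]
```

View pics/s5.png

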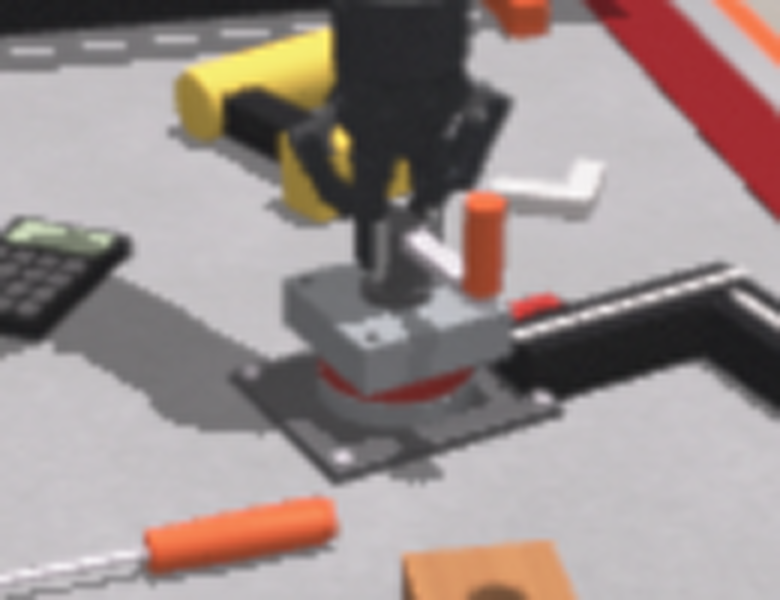

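The jaw (535,305) is now close to the profile. I'll keep winding until the torque rises.

{"fn": "servo_tool", "kwargs": {"commands": [[[255, 0, 0, 0, 0, 0, 4], [255, 0, 0, 0, 0, 0, 4]]]}}

```text
clock: 16.62
position: [537.8, 132.4, 85.4]
ee_rot: [0.749, -0.663, 0.0, 0.0]
contact_force: [-1.7, 2.9, 3.3]
gripper_width: 23.3
grasp_force: 61.5
```

```bash
python3 -c "
from h import *
s,c,r=tool(); print(c,yaw(r),s['contact_force'],s['wrist_torque'])"
```

```text
[537.77846847 132.35087531  85.3899815 ] -82.99005028972954 [-1.69708834  2.88870132  3.30164155] [0.82437917 0.85037325 1.3318846 ]
```

{"fn": "servo_tool", "kwargs": {"commands": [[[255, 0, 0, 0, 0, 0, 4], [255, 0, 0, 0, 0, 0, 4]]]}}

```text
clock: 16.78
position: [537.7, 132.4, 85.4]
ee_rot: [-0.701, 0.713, -0.0, -0.0]
contact_force: [-2.6, 2.7, 3.4]
gripper_width: 23.2
grasp_force: 61.5
```

```bash
python3 -c "
from h import *
s,c,r=tool(); print(c,yaw(r),s['contact_force'],s['wrist_torque'])"
```

```text
[537.74188275 132.37784722  85.4079166 ] -90.98001054640626 [-2.57523576  2.72967123  3.4418101 ] [0.83697187 0.86619911 1.24100045]
```

Torque reached 1.3 N m, so the jaw bears on the stop and the clutch is slipping. I'll ease off, release and retreat upward.

{"fn": "servo_tool", "kwargs": {"commands": [[[255, 0, 0, 0, 0, 0, -1.5], [255, 0, 0, 0, 0, 0, 0], [0, 0, 0, 0, 0, 0, 0], [0, 0, 0, 0, 0, 0, 0], [0, 0, 0, 0, 0, 0, 0], [0, 0, 0, 0, 0, 0, 0], [0, 0, 0, 0, 0, 0, 0], [0, 0, 0, 0, 0, 0, 0], [0, 0, 0, 0, 0, 0, 0], [0, 0, 0, 0, 0, 0, 0]]]}}

```text
clock: 17.62
position: [537.8, 132.1, 85.3]
ee_rot: [0.708, -0.706, 0.0, -0.0]
contact_force: [-0.5, -0.4, 0.6]
gripper_width: 85.7
grasp_force: 0.0
```

{"fn": "servo_tool", "kwargs": {"commands": [[[0, 0, 0, -0.01, 0, 0, 0], [0, 0, 0, -0.02, 0, 0, 0], [0, 0, 0, -0.03, 0, 0, 0], [0, 0, 0, -0.03, 0, 0, 0], [0, 0, 0, -0.03, 0, 0, 0], [0, 0, 0, -0.02, 0, 0, 0], [0, 0, 0, 0, 0, 0, 0], [0, 0, 0, 0, 0, 0, 0]]]}}

```text
clock: 18.28
position: [538.2, 132.4, 227.4]
ee_rot: [0.708, -0.706, 0.0, -0.002]
contact_force: [0.3, -0.7, -0.7]
gripper_width: 85.1
grasp_force: 0.0
```

```bash
python3 - <<'E'
from h import *
f,K,T=get("side"); 
u,v=proj(K,T,(539,132,60)).astype(int); a=cv2.resize(f[v-50:v+50,u-50:u+50],(400,400),interpolation=cv2.INTER_CUBIC)
f,K,T=get("wrist"); b=cv2.resize(f,(400,300)); b=cv2.copyMakeBorder(b,0,100,0,0,0)
cv2.imwrite("pics/e.png",np.hstack([a,b])); s,c,r=tool(); print(c)
print(proj(K,T,(539,132.5,118))*400/512+[400,0])
E
```

```text
[537.07834747 131.8966176  224.81151883]
[598.85959911 145.17201334]
```

View pics/e.png

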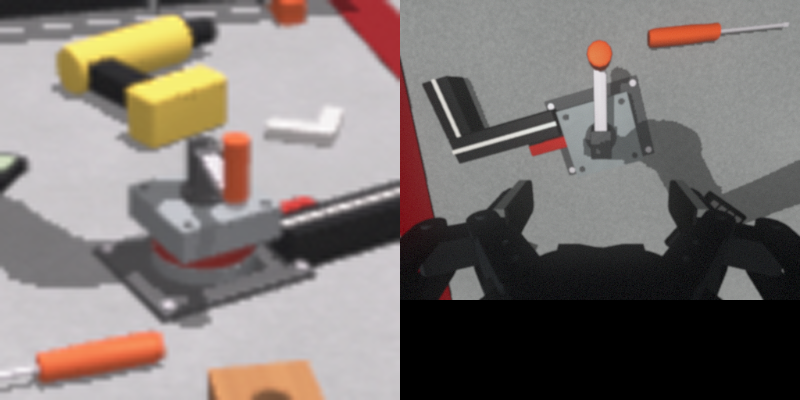

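The jaw (548,146) lies against the profile. The crank stands upright and seated at (600,145), and the gripper is clear of everything. Handing in.

```bash
python3 -c "
from h import *
print(ticket.job_done())"
```

```text
the job is handed in; nothing more can be done
None
```

I handed the job in at about 18 s on the robot's clock: the crank is seated in the clamp bore and released, and the red jaw is wound onto the profile; the hand-in returned no verdict.

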